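# Set a jig gap with a gauge blade and an adjusting screw

### The job

Slide the gauge blade with the orange tab under the brass foot of the green gap stand, fully home against the stop, and turn the red knob down until the blade just drags, so that a pull of about 6 N draws it. Prove it by drawing the blade back about 20 mm against that drag and pushing it fully home again, then let go and leave it nipped there. Never pinch the blade hard, and leave the other things on the bench alone.

Things in the scene. Friction and masses are not known exactly. Their poses are not given: they have to be found in the camera images.
- blade_tab (a point): Centre, half-way up, of the gauge blade's orange tab: an upright block 30 mm long (x), 14 wide (y), 42 high, on the near end of a flat steel strip 145 x 20 x 6 mm; 150 g, starts flat on the bench. x runs along the strip from tab to tip, z up. It is 27 mm above the strip's underside; the strip reaches 15 mm behind and 130 mm ahead of it. Hold the tab across its 14 mm, from above.
- blade_tip (a point): Middle of the end face at the free end of the orange-tabbed blade's strip, half-way up its 6 mm thickness: 130 mm from blade_tab along x and 24 mm below it.
- thick_tab (a point): Centre of the black tab of a second gauge, same shape but with a 10 mm thick strip: not used, leave it alone. Which gauge lies on which side changes.
- stand: Fixed green C-shaped stand, place and yaw vary. Origin on the bench under the screw axis; x is the way the blade is pushed in. Column at y = 43 to 71 mm; arm over the gap at x = -20 to 20, y = -24 to 71, z = 66 to 80 mm. The blade lies on a steel anvil, x = -80 to 45, y = -20 to 20 mm, whose top is 40 to 41 mm above the bench, shimmed differently each time.
- gap_home (a point): Point on the stand where the tip is when fully home: at the face of the 14 mm high dark stop on the anvil's far end, stand x = 34 mm, y = 0 (its height is right within 1 mm). The tab's centre is then at stand x = -96 mm, y = 0. Axes as the stand's.
- foot_axis (a point): Point of the gap on the screw axis (stand x = y = 0), 41 mm above the bench. Above it is the brass foot, a 15 mm round-nosed sprung plunger. At the start it is 1.3 to 5.2 mm above a blade laid on the anvil; how much must be felt. Once it bears on the blade its spring gives 6 N per mm.
- screw_grip (a point): Centre of the round red knob on the stand's arm, on the upright screw axis: 36 mm diameter, 84 to 114 mm above the bench, does not rise; grip at any yaw, turns lightly, stays put. Its white line (x) does not tell the gap. Clockwise from above lowers the foot 1.6 mm a radian: 9.5 N a radian once it bears. The pull while the blade slides is 1.0 to 1.4 x the bearing force + 1 N (less once stopped).

How it is judged (in metres and radians):
On the way, in this order (a step that is already met when the one before it is completed fails the run):
1. the blade lies in the gap under the foot, fully home against the stop (within 8 mm), with the foot bearing on it with 2 to 9.5 N (x of blade_tip in the frame of stand above 0.026 m and y of blade_tip in the frame of stand between -0.012 and 0.012 m and contact force between screw and blade between 2 and 9.5 N), for 0.2 s.
2. the blade is drawn back 11 mm or more from the stop, the foot still bearing on it with 1.8 to 10 N (x of blade_tip in the frame of stand below 0.023 m and contact force between screw and blade between 1.8 and 10 N), for 0.1 s.
At the end, for the whole second after the job is handed in: The blade lies still in the gap, its tip within 8 mm of the stop and 12 mm of the anvil's middle line, and the foot bears on it with 2 to 9.5 N (all of step 1 and linear speed of blade below 0.01 m/s); the robot touches nothing.
It fails at once if the blade pinched: the foot bears on it with more than 18 N (contact force between screw and blade above 18 N).
It fails at once if the robot presses on the stand with more than 25 N (contact force between the arm and stand above 25 N).
It fails at once if another thing on the bench is moved by more than 30 mm (distance of any of thick, bearing, bush, plug, driver, spanner, case from where it was at the start of the episode above 0.03 m).
It also fails if it takes over 72 s, if anything falls off the work surface, if the arm or the gripper's body presses on something with over 40 N, if the wrist force passes 120 N, or if a joint passes its speed limit or range.

### The arm

A 7-joint arm with a two-finger parallel gripper is mounted at the origin on the work surface. World frame = base frame: x ahead of the robot, y to its left, z up, the work surface at z = 0. Lengths are in m, angles in degrees, forces in N, time in s.
With the tool pointing down it reaches from about 0.425 to 1.025 m from the base axis. Payload 9.4 kg.
Tool frame: the origin (TCP) lies midway between the tips of the shut fingers; the grasp point (between the pads) lies 19 mm behind it; z points along the fingers, y is the line along which they close (so a half turn about z gives the same grasp; the last joint's range is limited). The gripper opens to 85 mm and grips with 20 to 120 N. Pads are 22 mm wide; open, the fingers measure 114 mm over their backs; the gripper's body (76 mm by 85 mm) begins 54 mm behind the grasp point. The pads swing forward as they close: fully open they stand 13 mm farther back than shut.
Start: joints at [61.725, 34.337, -0.143, 91.639, 0.103, 54.024, -4.572], TCP at [0.293, -0.663, 0.231] pointing down, gripper open.
Joint ranges: [-147.43, 147.43], [-19.82, 112.94], [-74.19, 73.91], [6.32, 146.72], [-59.91, 239.91], [6.04, 106.73], [-150.56, 150.56]. Speed limits (degrees/s): [127.2, 127.2, 172.46, 172.46, 180, 180, 180].

### API

Orientations are given as [roll, pitch, yaw] about the fixed x, y, z axes, in that order (R = Rz(yaw) Ry(pitch) Rx(roll)).
In Python, from bench import env, cams, ticket gives the robot as it stands.
- The arm moves only by the tool jog_arm, never from a script. Its argument "series" is a list of rows, each an object with "turn": the turn, a rotation vector about the world's x, y, z in rad, a list of three; "delta_pos": the shift along the world's x, y, z in mm, a list of three; "fingers": the finger opening in mm, from 0 to 85.4. In form: [{"turn": [ax, ay, az], "delta_pos": [dx, dy, dz], "fingers": fingers}, ...]. A call has 1 to 10 rows; each row is the pose to reach, as a shift and turn from the pose commanded when the call began; what a row does not reach only later rows make up. A row lasts 1/8 s, in which the tool goes at most 62.5 mm and 10.7 degrees, less where a joint would pass 70% of its speed; a pose out of reach is approached as far as the arm can. A call with a gripper value outside its range is refused whole. The fingers move at their own pace and stop on an object; "grip_force" is the grip in N (left out, the last holds). Time passes only in rows, so rows that repeat a pose let the fingers close. It gives the time, the measured TCP pose, the force, the opening and the grip force at its end, in the units of the state.
- env.get_state(): the state, without advancing time (a new reading comes with each control period).
- cams.camera(name): name is "scene" or "top"; returns a dict with "color" (384x512x3 uint8, blue, green, red), "range_z" (384x512 float32, m along the optical axis (not along the pixel's ray), 0 where there is no reading), "fx", "fy", "cx", "cy" (pixels), "R" (3x3) and "t" (3): a world point X has camera coordinates R X + t. Camera axes: x right, y down, z forward; pixel columns grow to the right and rows downward; lengths in m; the calibration is good to about 2 mm. A picture is of the moment at which its call begins.
- ticket.close_job(): hands the job in; it is judged then, once.
The state is a dict: "t": time; "joints": joint angles; "qd": joint speeds; "tau": joint torques, N m; "ee_pos": TCP position; "tcp_rot": TCP orientation; "ft_force": force on the tool from outside, world axes, zero at the start; "torque": the same for the moment, N m; "grip_width": finger opening in m; "grasp_force": force on a finger pad.
Only numpy, scipy, OpenCV 4.12 (cv2) and the standard library are available. Lean on these libraries where they do the work, as an engineer would, in place of code of your own. Each camera call takes 0.05 s, during which the arm holds its last target. There are 200 camera calls.

## Working session

There is one attempt and no reset: what is moved stays moved. The work goes in short steps, Python scripts to look and compute and a tool call to move; the robot and the scene stay as the last step left them, time stands still between calls to the robot, and variables do not carry over. Pictures are saved under pics/ and viewed, at most 10 in all, crops included, and the job is handed in when it is done.

Besides the shell and the picture viewer there is one more tool, called after "Emit:" as name(argument=value, ...) on one line, values as JSON. jog_arm: Moves the arm, as the interface text tells. Its arguments: {"type":"object","properties":{"series":{"type":"array","items":{"type":"object","properties":{"turn":{"type":"array","items":{"type":"number"}},"delta_pos":{"type":"array","items":{"type":"number"}},"fingers":{"type":"number"}}}},"grip_force":{"type":"number"}},"required":["series"]}

```bash
ls; mkdir -p pics; python3 - <<'E'
from bench import env,cams,ticket
import cv2,numpy as np,pickle
print(env.get_state())
for n in("top","scene"):
    c=cams.camera(n); cv2.imwrite(f"pics/{n}0.png",c["color"]); pickle.dump(c,open(n+"0.pkl","wb")); print(n,c["fx"],c["R"],c["t"])
E
```

```text
pics
{'t': 0.0, 'joints': array([61.72411552, 34.38585527, -0.14434314, 91.68019058,  0.10185887,
       54.02342757, -4.57291912]), 'qd': array([ 0.01214411, -0.05496065, -0.01431592, -0.02407413, -0.02735974,
       -0.04869208, -0.0029481 ]), 'tau': array([-4.41793609e-04, -7.76456022e+01,  1.56465668e+00, -2.58011323e+01,
        1.24431614e-02,  8.87841044e-03, -1.68526577e-05]), 'ee_pos': array([ 0.29330053, -0.66251621,  0.23040503]), 'tcp_rot': array([-1.79911003e+02,  7.93774539e-03,  2.38820565e+01]), 'ft_force': array([ 1.00412653, -0.21910292, -0.22478192]), 'torque': array([0.02241587, 0.00117969, 0.01073344]), 'grasp_force': 0.0, 'grip_width': 0.08536678791086719}
top 451.8017294810581 [[ 0.01247808 -0.99975051  0.01852587]
 [-0.99793766 -0.01361786 -0.06272948]
 [ 0.06296612 -0.01770492 -0.99785861]] [-0.07813238  0.53205576  0.8744077 ]
scene 481.27553049392174 [[-0.44406275  0.89591639 -0.01192028]
 [ 0.70735465  0.34237374 -0.61840894]
 [-0.54996152 -0.28304424 -0.78576605]] [ 0.30531609 -0.29954441  1.20822164]
```

View pics/top0.png

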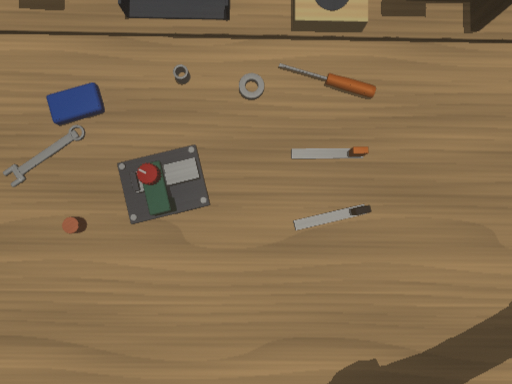

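View pics/scene0.png

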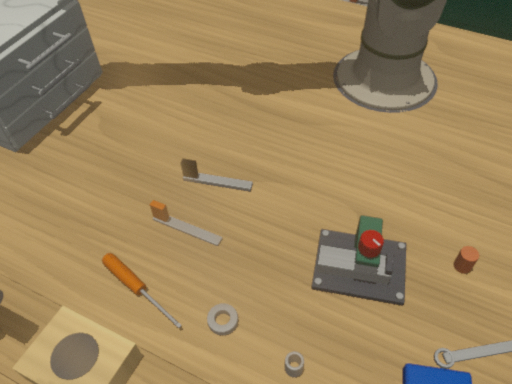

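The top view shows the orange tab at (361,151) with its strip's tip at (291,154). The black gauge is below it at (361,211). The stand's red knob is at (148,174), the anvil entry at (182,172), and the column runs image-down. Next I'll measure.

```bash
cat >h.py <<'E'
import numpy as np,cv2,pickle
def world(c):
    v,u=np.mgrid[:384,:512]; z=c["range_z"]
    P=np.stack([(u-c["cx"])/c["fx"]*z,(v-c["cy"])/c["fy"]*z,z],-1)
    return (P-c["t"])@c["R"]
def rect(P):
    (cx,cy),s,a=cv2.minAreaRect((P[:,:2]*1000).astype(np.float32)); return np.round([cx,cy,*s,a],1)
def pca(P):
    q=P[:,:2]-P[:,:2].mean(0); d=np.linalg.svd(q,full_matrices=False)[2][0]; d*=np.sign(d[1]) 
    return np.round(1000*P.mean(0),1),np.degrees(np.arctan2(d[1],d[0])),np.round(1000*np.percentile(q@d,[0,2,98,100]),1)
E
python3 - <<'E'
from h import *
for n in("top","scene"):
    c=pickle.load(open(n+"0.pkl","rb")); W=world(c); C=c["color"].astype(int); b,g,r=C[...,0],C[...,1],C[...,2]
    hsv=cv2.cvtColor(c["color"],cv2.COLOR_BGR2HSV).astype(int); ok=c["range_z"]>0
    x,y,z=W[...,0],W[...,1],W[...,2]
    # rough
    v,u=np.mgrid[:384,:512]
    box=lambda a,b_,c_,d:(u>=a)&(u<=b_)&(v>=c_)&(v<=d)&ok
    if n=="top": S,B,T=box(110,220,140,230),box(285,375,142,163),box(285,375,200,235)
    else: S,B,T=box(305,415,205,305),box(145,228,195,248),box(175,258,155,195)
    red=S&(hsv[...,1]>150)&((hsv[...,0]<8)|(hsv[...,0]>172)); 
    kt=red&(z>.108); print(n,"knob",rect(W[kt]),W[kt].mean(0),kt.sum())
    an=S&(hsv[...,1]<60)&(C.sum(-1)>330)&(z>.03)&(z<.05); print("anvil",rect(W[an]),pca(W[an]))
    pl=S&(z>.004)&(z<.03); print("plate",rect(W[pl]),np.median(z[pl]))
    gr=S&(g>r*1.3)&(z>.072)&(z<.09);print("arm",rect(W[gr]),np.median(z[gr]))
    print("bench z",np.median(z[ok&(z<.02)&(z>-.02)]))
    for m,nm in((B,"orange"),(T,"black")):
        st=m&(hsv[...,1]<60)&(C.sum(-1)>300)&(z<.02); print(nm,"strip",rect(W[st]),*pca(W[st]))
        tt=m&(z>.03); print("  tabtop",rect(W[tt]),*pca(W[tt]),tt.sum())
E
```

```text
top knob [552.2 131.9  35.1  35.3   2.3] [0.55159232 0.13025    0.11482088] 297
anvil [557.3 113.4  39.6 120.8  14.8] (array([563.5,  87.8,  41. ]), np.float64(109.88352679576116), array([-35.3, -32.8,  77.9,  87.9]))
plate [539.6 121.3 180.4 219.9   1.1] 0.012995575081000247
arm [529.  125.5  91.1  37.8  14.5] 0.0809432012735469
bench z 0.001260257153758608
orange strip [ 608.4 -202.7   20.6  141.7    0.8] [ 607.8 -188.6    6.7] 91.73284444245357 [-84.8 -55.1  54.6  56.7]
  tabtop [ 6.098e+02 -2.604e+02  1.380e+01  3.050e+01  3.000e-01] [ 609.2 -259.    46.1] 89.42624640581016 [-16.6 -16.   13.5  13.9] 151
black strip [ 479.6 -207.2   21.2  142.3   14. ] [ 477.3 -195.9   10.5] 104.67752821397669 [-82.8 -67.7  57.3  59.7]
  tabtop [ 494.6 -263.6   13.9   30.6   13.9] [ 494.4 -261.6   51.2] 105.24259648145696 [-17.4 -15.5  12.8  13.4] 134
scene knob [555.5 132.2  35.3  35.7  87.9] [0.55629905 0.13110267 0.11313682] 327
anvil [558.2 113.4  42.5 122.6  14.6] (array([564.2,  96.9,  39.8]), np.float64(102.98465760732381), array([-44. , -42.3,  69.6,  79.2]))
plate [517.2 109.9 183.8 199.4  14.2] 0.011818771187412416
arm [532.8 126.6  92.3  37.1  13.9] 0.07961814991551441
bench z -0.00012557540456788763
orange strip [ 609.9 -202.3   20.9  143.7    1.1] [ 610.1 -188.5    5.3] 92.00419892830145 [-85.8 -71.3  55.8  57.9]
  tabtop [ 6.110e+02 -2.598e+02  1.490e+01  3.170e+01  6.000e-01] [ 612.9 -258.1   43.1] 93.94004729575819 [-17.7 -16.4  13.1  14. ] 169
black strip [ 481.1 -207.4   22.7  142.8   12.9] [ 479.7 -195.8    9.2] 105.0633292042921 [-83.3 -67.9  58.1  59.6]
  tabtop [ 496.1 -263.6   16.    31.3   12.4] [ 498.1 -261.8   44.8] 106.54152808244899 [-17.  -15.3  13.7  14.8] 181
```

Emit:
jog_arm(series=[{"turn":[0,0,1.175],"delta_pos":[317,402,-110],"fingers":50},{"turn":[0,0,1.175],"delta_pos":[317,402,-110],"fingers":50},{"turn":[0,0,1.175],"delta_pos":[317,402,-110],"fingers":50},{"turn":[0,0,1.175],"delta_pos":[317,402,-110],"fingers":50},{"turn":[0,0,1.175],"delta_pos":[317,402,-110],"fingers":50},{"turn":[0,0,1.175],"delta_pos":[317,402,-110],"fingers":50},{"turn":[0,0,1.175],"delta_pos":[317,402,-110],"fingers":50},{"turn":[0,0,1.175],"delta_pos":[317,402,-110],"fingers":50},{"turn":[0,0,1.175],"delta_pos":[317,402,-110],"fingers":50},{"turn":[0,0,1.175],"delta_pos":[317,402,-110],"fingers":50}], grip_force=30)

```text
t: 1.35
ee_pos: [0.6112, -0.2589, 0.1205]
tcp_rot: [-180.0, -0.1, 91.4]
ft_force: [-0.1, -0.2, -0.7]
grip_width: 0.0502
grasp_force: 0.0
```

Emit:
jog_arm(series=[{"delta_pos":[-1,-1,-50],"fingers":50},{"delta_pos":[-1,-1,-90],"fingers":50},{"delta_pos":[-1,-1,-107],"fingers":50},{"delta_pos":[-1,-1,-107],"fingers":30},{"delta_pos":[-1,-1,-107],"fingers":10},{"delta_pos":[-1,-1,-107],"fingers":5},{"delta_pos":[-1,-1,-107],"fingers":5},{"delta_pos":[-1,-1,-107],"fingers":5}], grip_force=40)

```text
invalid input at $.series[0]: expected keys turn, delta_pos, fingers
```

```bash
python3 - <<'E'
from bench import env
s=env.get_state(); print({k:s[k] for k in("t","joints","ee_pos","tcp_rot","ft_force","torque","grip_width","grasp_force")})
E
```

```text
{'t': 1.35, 'joints': array([ 28.54500258,  38.15283628, -16.27877293, 104.4071273 ,
        15.67072118,  39.69987677,   4.81518223]), 'ee_pos': array([ 0.61116744, -0.25888124,  0.12053851]), 'tcp_rot': array([-1.79950313e+02, -5.34657584e-02,  9.13941714e+01]), 'ft_force': array([-0.08160296, -0.18400657, -0.74513082]), 'torque': array([-0.0345076 , -0.01252681,  0.01064016]), 'grip_width': 0.050179008441658325, 'grasp_force': 0.0}
```

Emit:
jog_arm(series=[{"turn":[0,0,0],"delta_pos":[-1,-1,-50],"fingers":50},{"turn":[0,0,0],"delta_pos":[-1,-1,-90],"fingers":50},{"turn":[0,0,0],"delta_pos":[-1,-1,-107],"fingers":50},{"turn":[0,0,0],"delta_pos":[-1,-1,-107],"fingers":30},{"turn":[0,0,0],"delta_pos":[-1,-1,-107],"fingers":10},{"turn":[0,0,0],"delta_pos":[-1,-1,-107],"fingers":5},{"turn":[0,0,0],"delta_pos":[-1,-1,-107],"fingers":5},{"turn":[0,0,0],"delta_pos":[-1,-1,-107],"fingers":5}], grip_force=40)

```text
t: 2.35
ee_pos: [0.6103, -0.2626, 0.0158]
tcp_rot: [179.9, 0.1, 91.2]
ft_force: [-0.1, -1.4, 7.3]
grip_width: 0.0133
grasp_force: 41.7
```

Emit:
jog_arm(series=[{"turn":[0,0,0],"delta_pos":[0,0,30],"fingers":5},{"turn":[0,0,0],"delta_pos":[0,0,62],"fingers":5},{"turn":[0,0,0.116],"delta_pos":[-4,50,62],"fingers":5},{"turn":[0,0,0.232],"delta_pos":[-7,100,62],"fingers":5},{"turn":[0,0,0.232],"delta_pos":[-9,150,62],"fingers":5},{"turn":[0,0,0.232],"delta_pos":[-11,200,62],"fingers":5},{"turn":[0,0,0.232],"delta_pos":[-11,217,62],"fingers":5},{"turn":[0,0,0.232],"delta_pos":[-11,217,62],"fingers":5},{"turn":[0,0,0.232],"delta_pos":[-11,217,62],"fingers":5}])

```text
t: 3.48
ee_pos: [0.5985, -0.047, 0.0763]
tcp_rot: [-180.0, 0.1, 104.4]
ft_force: [0.4, -2.4, -1.2]
grip_width: 0.0136
grasp_force: 40.3
```

```bash
python3 - <<'E'
from bench import env,cams,ticket
import cv2,numpy as np,pickle
s=env.get_state(); print(s["ee_pos"],s["tcp_rot"],s["ft_force"])
I=[]
for n in("top","scene"):
    c=cams.camera(n); pickle.dump(c,open(n+"1.pkl","wb")); 
    I.append(cv2.resize(c["color"][110:250,90:330] if n=="top" else c["color"][150:310,180:420],(800,0 or 290)))
cv2.imwrite("pics/st1.png",np.vstack(I))
E
```

```text
[ 0.59850827 -0.04704776  0.07631289] [-1.79977278e+02  7.29181622e-02  1.04381620e+02] [ 0.3935365  -2.35596759 -1.19226728]
```

View pics/st1.png

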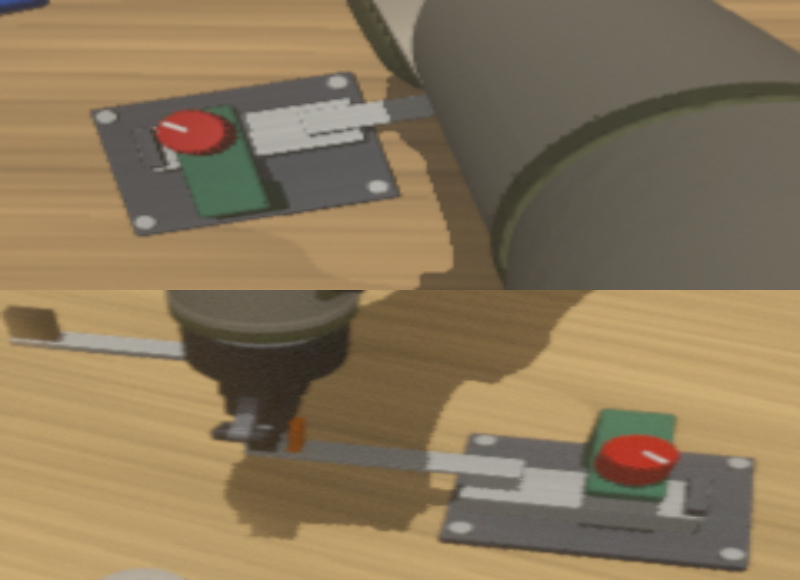

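The blade is held level and its tip is over the anvil's entry end: (305,122) in the top crop, (520,475) in the scene crop. I'll measure its offset numerically.

```bash
cat >>h.py <<'E'
O=np.array([.5538,.1312]); a=np.radians(104.5); ex=np.array([np.cos(a),np.sin(a)]); ey=np.array([-ex[1],ex[0]])
def toS(P): d=P[...,:2]-O; return np.stack([d@ex,d@ey,P[...,2]],-1)*1000
E
python3 - <<'E'
from h import *
for n in("top","scene"):
    c=pickle.load(open(n+"1.pkl","rb")); S=toS(world(c)); 
    C=c["color"].astype(int); gray=(C.max(-1)-C.min(-1)<35)
    x,y,z=S[...,0],S[...,1],S[...,2]
    m=gray&(c["range_z"]>0)&(x>-140)&(x<-25)&(abs(y)<25)&(z>52)&(z<75)
    P=S[m]; p=np.polyfit(P[:,0],P[:,1],1); print(n,"blade",len(P),"tip x",np.percentile(P[:,0],[98,100]),"yaw,y@-60,y@-130",np.degrees(np.arctan(p[0])),np.polyval(p,[-60,-130]),"y range",np.percentile(P[:,1],[1,99]),"z",np.polyfit(P[:,0],P[:,2],1),np.median(P[:,2]))
    m=gray&(c["range_z"]>0)&(C.sum(-1)>380)&(x>-90)&(x<-20)&(abs(y)<30)&(z>34)&(z<46);print(" anvil",np.median(z[m]),np.percentile(y[m],[.5,99.5]))
print(toS(np.array([.5985,-.04705,0.0763])))
E
```

```text
top blade 431 tip x [-52.88342217 -51.66109698] yaw,y@-60,y@-130 -0.13503097989957388 [1.91873482 2.08370658] y range [-8.24990556 11.61659262] z [1.82613132e-03 6.75286083e+01] 67.34938853000735
 anvil 41.1137656160126 [-18.69941986  20.79216722]
scene blade 574 tip x [-54.09880849 -52.26803474] yaw,y@-60,y@-130 -0.1959049024889276 [-0.64364159 -0.40429767] y range [-10.0889743  10.9696001] z [-2.58999432e-03  6.52120463e+01] 65.72554361943165
 anvil 39.68588035660623 [-20.57550493  19.9127353 ]
[-183.76430308    1.3540362    76.3       ]
```

Emit:
jog_arm(series=[{"turn":[0,0,0],"delta_pos":[0,0,-10],"fingers":5},{"turn":[0,0,0],"delta_pos":[0,0,-17],"fingers":5},{"turn":[0,0,0],"delta_pos":[0,0,-18],"fingers":5},{"turn":[0,0,0],"delta_pos":[0,0,-18],"fingers":5}])

```text
t: 4.08
ee_pos: [0.5984, -0.0449, 0.058]
tcp_rot: [-180.0, -0.0, 104.5]
ft_force: [0.2, 0.8, -1.8]
grip_width: 0.0134
grasp_force: 40.3
```

Emit:
jog_arm(series=[{"turn":[0,0,0],"delta_pos":[0,0,-0.5],"fingers":5},{"turn":[0,0,0],"delta_pos":[0,0,-1],"fingers":5},{"turn":[0,0,0],"delta_pos":[0,0,-1],"fingers":5}])

```text
t: 4.45
ee_pos: [0.5985, -0.0449, 0.0574]
tcp_rot: [180.0, 0.0, 104.5]
ft_force: [0.5, -0.7, -1.0]
grip_width: 0.0136
grasp_force: 40.3
```

Emit:
jog_arm(series=[{"turn":[0,0,0],"delta_pos":[0,0,-0.5],"fingers":5},{"turn":[0,0,0],"delta_pos":[0,0,-0.5],"fingers":5}])

```text
t: 4.7
ee_pos: [0.5985, -0.0449, 0.0568]
tcp_rot: [-180.0, 0.0, 104.5]
ft_force: [0.2, -0.2, -0.8]
grip_width: 0.0136
grasp_force: 40.3
```

Emit:
jog_arm(series=[{"turn":[0,0,0],"delta_pos":[0,0,-0.5],"fingers":5},{"turn":[0,0,0],"delta_pos":[0,0,-0.5],"fingers":5}])

```text
t: 4.95
ee_pos: [0.5985, -0.0449, 0.0562]
tcp_rot: [-180.0, 0.0, 104.5]
ft_force: [-0.1, 0.3, -1.3]
grip_width: 0.0134
grasp_force: 40.3
```

Emit:
jog_arm(series=[{"turn":[0,0,0],"delta_pos":[0,0,-0.5],"fingers":5},{"turn":[0,0,0],"delta_pos":[0,0,-0.5],"fingers":5}])

```text
t: 5.2
ee_pos: [0.5985, -0.045, 0.0558]
tcp_rot: [180.0, 0.0, 104.5]
ft_force: [-0.1, -0.7, -0.4]
grip_width: 0.0133
grasp_force: 40.5
```

Emit:
jog_arm(series=[{"turn":[0,0,0],"delta_pos":[0,0,0],"fingers":5}])

```text
t: 5.32
ee_pos: [0.5986, -0.0449, 0.0559]
tcp_rot: [180.0, 0.0, 104.5]
ft_force: [-0.1, -0.1, -0.7]
grip_width: 0.0134
grasp_force: 40.5
```

Emit:
jog_arm(series=[{"turn":[0,0,0],"delta_pos":[0,0,-0.7],"fingers":5},{"turn":[0,0,0],"delta_pos":[0,0,-0.7],"fingers":5}])

```text
t: 5.58
ee_pos: [0.5986, -0.0451, 0.0553]
tcp_rot: [180.0, 0.0, 104.5]
ft_force: [-0.3, -1.1, 2.9]
grip_width: 0.0132
grasp_force: 41.1
```

Emit:
jog_arm(series=[{"turn":[0,0,0],"delta_pos":[0,0,-0.7],"fingers":5},{"turn":[0,0,0],"delta_pos":[0,0,-0.7],"fingers":5}])

```text
t: 5.82
ee_pos: [0.5988, -0.0453, 0.0546]
tcp_rot: [180.0, 0.0, 104.5]
ft_force: [1.2, -2.3, 4.3]
grip_width: 0.0134
grasp_force: 41.3
```

Emit:
jog_arm(series=[{"turn":[0,0,0],"delta_pos":[0,0,0.9],"fingers":5},{"turn":[0,0,0],"delta_pos":[-5,19.4,0.9],"fingers":5},{"turn":[0,0,0],"delta_pos":[-10,38.7,0.9],"fingers":5},{"turn":[0,0,0],"delta_pos":[-14,54.2,0.9],"fingers":5},{"turn":[0,0,0],"delta_pos":[-17,65.8,0.9],"fingers":5},{"turn":[0,0,0],"delta_pos":[-19.5,75.5,0.9],"fingers":5},{"turn":[0,0,0],"delta_pos":[-19.5,75.5,0.9],"fingers":5}])

```text
t: 6.7
ee_pos: [0.5788, 0.0331, 0.0556]
tcp_rot: [180.0, -0.0, 104.6]
ft_force: [-0.1, 1.8, 6.8]
grip_width: 0.0137
grasp_force: 41.4
```

Emit:
jog_arm(series=[{"turn":[0,0,0],"delta_pos":[-0.7,2.9,0],"fingers":5},{"turn":[0,0,0],"delta_pos":[-1.2,4.8,0],"fingers":5},{"turn":[0,0,0],"delta_pos":[-1.2,4.8,0],"fingers":5}])

```text
t: 7.08
ee_pos: [0.578, 0.0358, 0.0557]
tcp_rot: [180.0, 0.0, 104.5]
ft_force: [0.9, -3.7, 7.5]
grip_width: 0.0137
grasp_force: 41.7
```

Emit:
jog_arm(series=[{"turn":[0,0,0],"delta_pos":[-0.3,1.0,0.5],"fingers":5},{"turn":[0,0,0],"delta_pos":[-0.5,2.0,0.5],"fingers":5},{"turn":[0,0,0],"delta_pos":[-0.5,2.0,0.5],"fingers":5}])

```text
t: 7.45
ee_pos: [0.5775, 0.0364, 0.0558]
tcp_rot: [-180.0, 0.1, 104.4]
ft_force: [2.7, -7.2, 3.6]
grip_width: 0.0133
grasp_force: 41.0
```

Emit:
jog_arm(series=[{"turn":[0,0,0],"delta_pos":[0,-2,0],"fingers":50},{"turn":[0,0,0],"delta_pos":[0,-2,0],"fingers":50},{"turn":[0,0,0],"delta_pos":[0,-2,40],"fingers":55},{"turn":[0,0,0],"delta_pos":[0,-2,85],"fingers":55},{"turn":[0,0,0],"delta_pos":[-12,48,90],"fingers":55},{"turn":[0,0,0],"delta_pos":[-24,93,90],"fingers":55},{"turn":[0,0,0],"delta_pos":[-24,93,90],"fingers":55},{"turn":[0,0,0],"delta_pos":[-24,93,90],"fingers":55}])

```text
t: 8.45
ee_pos: [0.553, 0.1304, 0.1455]
tcp_rot: [-180.0, 0.0, 104.6]
ft_force: [0.5, -0.5, -0.4]
grip_width: 0.0549
grasp_force: 0.0
```

Emit:
jog_arm(series=[{"turn":[0,0,0],"delta_pos":[0.8,0.8,-30],"fingers":55},{"turn":[0,0,0],"delta_pos":[0.8,0.8,-57],"fingers":55},{"turn":[0,0,0],"delta_pos":[0.8,0.8,-57],"fingers":55},{"turn":[0,0,0],"delta_pos":[0.8,0.8,-57],"fingers":38},{"turn":[0,0,0],"delta_pos":[0.8,0.8,-57],"fingers":30},{"turn":[0,0,0],"delta_pos":[0.8,0.8,-57],"fingers":30},{"turn":[0,0,0],"delta_pos":[0.8,0.8,-57],"fingers":30}], grip_force=20)

```text
t: 9.32
ee_pos: [0.5539, 0.1305, 0.0896]
tcp_rot: [-180.0, 0.0, 104.5]
ft_force: [-3.6, -3.5, 7.0]
grip_width: 0.0351
grasp_force: 21.3
```

Emit:
jog_arm(series=[{"turn":[0,0,-0.17],"delta_pos":[0,0,1],"fingers":30},{"turn":[0,0,-0.34],"delta_pos":[0,0,1],"fingers":30},{"turn":[0,0,-0.51],"delta_pos":[0,0,1],"fingers":30},{"turn":[0,0,-0.68],"delta_pos":[0,0,1],"fingers":30},{"turn":[0,0,-0.85],"delta_pos":[0,0,1],"fingers":30},{"turn":[0,0,-1.02],"delta_pos":[0,0,1],"fingers":30},{"turn":[0,0,-1.19],"delta_pos":[0,0,1],"fingers":30},{"turn":[0,0,-1.36],"delta_pos":[0,0,1],"fingers":30},{"turn":[0,0,-1.5],"delta_pos":[0,0,1],"fingers":30},{"turn":[0,0,-1.5],"delta_pos":[0,0,1],"fingers":30}])

```text
t: 10.58
ee_pos: [0.5522, 0.1313, 0.0897]
tcp_rot: [-180.0, 0.2, 18.5]
ft_force: [-6.4, -1.9, 0.5]
grip_width: 0.0354
grasp_force: 22.4
```

```bash
python3 - <<'E'
from bench import env
s=env.get_state(); print(s["joints"],s["torque"],s["ee_pos"],s["tcp_rot"])
E
```

```text
[-24.6981593   35.34377559   8.25382111 119.23966753 -10.88556381
  26.29358545 -79.66770548] [-0.18105903  1.29386978 -0.03010927] [0.55223275 0.13131658 0.08967978] [-179.96328472    0.18415189   18.48461685]
```

Emit:
jog_arm(series=[{"turn":[0,0,-0.0],"delta_pos":[0,0,0],"fingers":55},{"turn":[0,0,0],"delta_pos":[0,0,30],"fingers":55},{"turn":[0,0,0.18],"delta_pos":[0,0,58],"fingers":55},{"turn":[0,0,0.36],"delta_pos":[8,-31,58],"fingers":50},{"turn":[0,0,0.54],"delta_pos":[16,-63,58],"fingers":40},{"turn":[0,0,0.72],"delta_pos":[24,-95,58],"fingers":40},{"turn":[0,0,0.9],"delta_pos":[24,-95,58],"fingers":40},{"turn":[0,0,1.08],"delta_pos":[24,-95,58],"fingers":40},{"turn":[0,0,1.26],"delta_pos":[24,-95,58],"fingers":40},{"turn":[0,0,1.5],"delta_pos":[24,-95,55],"fingers":40}])

```text
t: 11.82
ee_pos: [0.5793, 0.0363, 0.1456]
tcp_rot: [179.8, -0.0, 101.8]
ft_force: [0.4, -0.1, -0.3]
grip_width: 0.04
grasp_force: 0.0
```

Emit:
jog_arm(series=[{"turn":[0,0,0.055],"delta_pos":[0,0,0],"fingers":40},{"turn":[0,0,0.055],"delta_pos":[0,0,0],"fingers":40}])

```text
t: 12.08
ee_pos: [0.5789, 0.0361, 0.1452]
tcp_rot: [179.9, -0.0, 104.6]
ft_force: [0.1, 0.3, 0.2]
grip_width: 0.0399
grasp_force: 0.0
```

Emit:
jog_arm(series=[{"turn":[0,0,0],"delta_pos":[-1.1,0,-50],"fingers":40},{"turn":[0,0,0],"delta_pos":[-1.1,0,-85],"fingers":40},{"turn":[0,0,0],"delta_pos":[-1.1,0,-87],"fingers":40},{"turn":[0,0,0],"delta_pos":[-1.1,0,-87],"fingers":20},{"turn":[0,0,0],"delta_pos":[-1.1,0,-87],"fingers":5},{"turn":[0,0,0],"delta_pos":[-1.1,0,-87],"fingers":5},{"turn":[0,0,0],"delta_pos":[-1.1,0,-87],"fingers":5}], grip_force=30)

```text
t: 12.95
ee_pos: [0.5779, 0.0362, 0.0591]
tcp_rot: [179.9, 0.0, 104.6]
ft_force: [-0.5, -1.0, 7.4]
grip_width: 0.0138
grasp_force: 34.8
```

```bash
python3 - <<'E'
from bench import env
s=env.get_state(); print(s["ft_force"],s["torque"],s["ee_pos"],s["tcp_rot"])
E
```

```text
[-0.48682973 -1.00889566  7.41138512] [0.05388718 0.14319851 0.02143319] [0.57792302 0.03618354 0.05913728] [1.79861851e+02 2.52057445e-02 1.04617180e+02]
```

Emit:
jog_arm(series=[{"turn":[0,0,0],"delta_pos":[0,0,1.3],"fingers":5},{"turn":[0,0,0],"delta_pos":[0,0,1.3],"fingers":5}])

```text
t: 13.2
ee_pos: [0.577, 0.036, 0.0593]
tcp_rot: [180.0, 0.0, 104.6]
ft_force: [-0.5, -0.1, -2.3]
grip_width: 0.0134
grasp_force: 33.5
```

Emit:
jog_arm(series=[{"turn":[0,0,0],"delta_pos":[0.4,-1.5,0],"fingers":5},{"turn":[0,0,0],"delta_pos":[0.8,-3,0],"fingers":5}])

```text
t: 13.45
ee_pos: [0.5779, 0.0335, 0.0592]
tcp_rot: [180.0, -0.0, 104.7]
ft_force: [-0.7, 1.3, 1.5]
grip_width: 0.0137
grasp_force: 34.0
```

Emit:
jog_arm(series=[{"turn":[0,0,0],"delta_pos":[0.4,-1.5,0],"fingers":5}])

```text
t: 13.58
ee_pos: [0.5784, 0.0318, 0.0592]
tcp_rot: [180.0, -0.0, 104.7]
ft_force: [-0.7, 1.6, 2.4]
grip_width: 0.0134
grasp_force: 34.0
```

Emit:
jog_arm(series=[{"turn":[0,0,0],"delta_pos":[0.4,-1.5,0],"fingers":5}])

```text
t: 13.7
ee_pos: [0.5788, 0.0302, 0.0591]
tcp_rot: [180.0, -0.0, 104.6]
ft_force: [-0.5, 1.5, 2.8]
grip_width: 0.0135
grasp_force: 34.1
```

Emit:
jog_arm(series=[{"turn":[0,0,0],"delta_pos":[-0.8,3,0],"fingers":5},{"turn":[0,0,0],"delta_pos":[-1.6,6,0],"fingers":5},{"turn":[0,0,0],"delta_pos":[-1.7,7.2,0],"fingers":5},{"turn":[0,0,0],"delta_pos":[-1.7,7.2,0],"fingers":5}])

```text
t: 14.2
ee_pos: [0.5771, 0.0362, 0.0592]
tcp_rot: [-180.0, 0.1, 104.6]
ft_force: [1.9, -6.3, 4.0]
grip_width: 0.0135
grasp_force: 34.5
```

Emit:
jog_arm(series=[{"turn":[0,0,0],"delta_pos":[0,-1,0],"fingers":40},{"turn":[0,0,0],"delta_pos":[0,-1,0],"fingers":50},{"turn":[0,0,0],"delta_pos":[0,-1,40],"fingers":55},{"turn":[0,0,0],"delta_pos":[0,-1,85],"fingers":55},{"turn":[0,0,0],"delta_pos":[-12,48,87],"fingers":55},{"turn":[0,0,0],"delta_pos":[-24,94,87],"fingers":55},{"turn":[0,0,0],"delta_pos":[-24,94,87],"fingers":55}])

```text
t: 15.08
ee_pos: [0.5516, 0.1362, 0.1463]
tcp_rot: [180.0, -0.1, 105.0]
ft_force: [0.5, -0.4, -0.6]
grip_width: 0.0546
grasp_force: 0.0
```

Emit:
jog_arm(series=[{"turn":[0,0,0],"delta_pos":[0,0,-10],"fingers":55},{"turn":[0,0,0],"delta_pos":[0,0,-10],"fingers":55}])

```text
t: 15.32
ee_pos: [0.5525, 0.1299, 0.1348]
tcp_rot: [-179.9, 0.0, 104.6]
ft_force: [-1.0, -0.6, 0.3]
grip_width: 0.0551
grasp_force: 0.0
```

Emit:
jog_arm(series=[{"turn":[0,0,0],"delta_pos":[0.8,1,-44],"fingers":55},{"turn":[0,0,0],"delta_pos":[0.8,1,-44],"fingers":55},{"turn":[0,0,0],"delta_pos":[0.8,1,-44],"fingers":38},{"turn":[0,0,0],"delta_pos":[0.8,1,-44],"fingers":30},{"turn":[0,0,0],"delta_pos":[0.8,1,-44],"fingers":30}], grip_force=20)

```text
t: 15.95
ee_pos: [0.5535, 0.1318, 0.093]
tcp_rot: [180.0, 0.0, 104.6]
ft_force: [-3.3, -1.4, 5.0]
grip_width: 0.0352
grasp_force: 21.3
```

Emit:
jog_arm(series=[{"turn":[0,0,-0.17],"delta_pos":[0,0,1],"fingers":30},{"turn":[0,0,-0.34],"delta_pos":[0,0,1],"fingers":30},{"turn":[0,0,-0.51],"delta_pos":[0,0,1],"fingers":30},{"turn":[0,0,-0.68],"delta_pos":[0,0,1],"fingers":30},{"turn":[0,0,-0.8],"delta_pos":[0,0,1],"fingers":30},{"turn":[0,0,-0.8],"delta_pos":[0,0,1],"fingers":30}])

```text
t: 16.7
ee_pos: [0.5535, 0.1318, 0.0931]
tcp_rot: [180.0, 0.1, 58.8]
ft_force: [-0.8, -3.0, -5.5]
grip_width: 0.0349
grasp_force: 22.3
```

Emit:
jog_arm(series=[{"turn":[0,0,0],"delta_pos":[0,0,0],"fingers":55},{"turn":[0,0,0],"delta_pos":[0,0,30],"fingers":55},{"turn":[0,0,0.16],"delta_pos":[0,0,53],"fingers":55},{"turn":[0,0,0.33],"delta_pos":[8,-31,53],"fingers":50},{"turn":[0,0,0.5],"delta_pos":[16,-63,53],"fingers":40},{"turn":[0,0,0.67],"delta_pos":[24,-95,53],"fingers":40},{"turn":[0,0,0.8],"delta_pos":[24,-95,53],"fingers":40},{"turn":[0,0,0.8],"delta_pos":[24,-95,45],"fingers":40},{"turn":[0,0,0.8],"delta_pos":[24,-95,45],"fingers":40}])

```text
t: 17.82
ee_pos: [0.5776, 0.038, 0.1376]
tcp_rot: [-180.0, -0.0, 104.6]
ft_force: [-0.0, -0.2, 0.5]
grip_width: 0.0399
grasp_force: 0.0
```

Emit:
jog_arm(series=[{"turn":[0,0,0],"delta_pos":[-0.3,-1.8,-50],"fingers":40},{"turn":[0,0,0],"delta_pos":[-0.3,-1.8,-78],"fingers":40},{"turn":[0,0,0],"delta_pos":[-0.3,-1.8,-78],"fingers":20},{"turn":[0,0,0],"delta_pos":[-0.3,-1.8,-78],"fingers":5},{"turn":[0,0,0],"delta_pos":[-0.3,-1.8,-78],"fingers":5},{"turn":[0,0,0],"delta_pos":[-0.3,-1.8,-78],"fingers":5},{"turn":[0,0,0],"delta_pos":[-0.3,-1.8,-77],"fingers":5},{"turn":[0,0,0],"delta_pos":[-0.3,-1.8,-77],"fingers":5}], grip_force=30)

```text
t: 18.82
ee_pos: [0.5776, 0.0356, 0.0613]
tcp_rot: [180.0, 0.0, 104.6]
ft_force: [0.7, 1.2, -3.0]
grip_width: 0.0132
grasp_force: 34.0
```

Emit:
jog_arm(series=[{"turn":[0,0,0],"delta_pos":[0.4,-1.5,0],"fingers":5},{"turn":[0,0,0],"delta_pos":[0.8,-3,0],"fingers":5}])

```text
t: 19.08
ee_pos: [0.5781, 0.0323, 0.061]
tcp_rot: [-180.0, 0.0, 104.6]
ft_force: [-1.3, 1.0, -2.3]
grip_width: 0.0136
grasp_force: 34.1
```

Emit:
jog_arm(series=[{"turn":[0,0,0],"delta_pos":[0.4,-1.5,0],"fingers":5}])

```text
t: 19.2
ee_pos: [0.5785, 0.0308, 0.061]
tcp_rot: [-180.0, 0.0, 104.6]
ft_force: [0.1, 0.6, -2.8]
grip_width: 0.0134
grasp_force: 34.1
```

Emit:
jog_arm(series=[{"turn":[0,0,0],"delta_pos":[0.4,-1.5,0],"fingers":5}])

```text
t: 19.32
ee_pos: [0.579, 0.0294, 0.061]
tcp_rot: [-180.0, 0.0, 104.6]
ft_force: [0.0, 0.8, -2.4]
grip_width: 0.0133
grasp_force: 34.1
```

Emit:
jog_arm(series=[{"turn":[0,0,0],"delta_pos":[-0.8,3,-0.8],"fingers":5},{"turn":[0,0,0],"delta_pos":[-1.6,6,-0.8],"fingers":5},{"turn":[0,0,0],"delta_pos":[-1.9,8,-0.8],"fingers":5},{"turn":[0,0,0],"delta_pos":[-1.9,8,-0.8],"fingers":5}])

```text
t: 19.82
ee_pos: [0.5773, 0.0366, 0.0605]
tcp_rot: [-180.0, 0.1, 104.6]
ft_force: [1.4, -4.4, -0.3]
grip_width: 0.0134
grasp_force: 34.6
```

Emit:
jog_arm(series=[{"turn":[0,0,0],"delta_pos":[0,-1,0],"fingers":40},{"turn":[0,0,0],"delta_pos":[0,-1,0],"fingers":50},{"turn":[0,0,0],"delta_pos":[0,-1,40],"fingers":55},{"turn":[0,0,0],"delta_pos":[0,-1,80],"fingers":55},{"turn":[0,0,0],"delta_pos":[-12,48,82],"fingers":55},{"turn":[0,0,0],"delta_pos":[-24,94,82],"fingers":55},{"turn":[0,0,0],"delta_pos":[-24,94,73],"fingers":55},{"turn":[0,0,0],"delta_pos":[-24,94,73],"fingers":55},{"turn":[0,0,0],"delta_pos":[-24,94,73],"fingers":55}])

```text
t: 20.95
ee_pos: [0.5533, 0.1303, 0.1331]
tcp_rot: [-180.0, 0.0, 104.5]
ft_force: [-0.5, 0.1, -1.2]
grip_width: 0.055
grasp_force: 0.0
```

Emit:
jog_arm(series=[{"turn":[0,0,0],"delta_pos":[0.2,1,-42],"fingers":55},{"turn":[0,0,0],"delta_pos":[0.2,1,-42],"fingers":55},{"turn":[0,0,0],"delta_pos":[0.2,1,-42],"fingers":38},{"turn":[0,0,0],"delta_pos":[0.2,1,-42],"fingers":30},{"turn":[0,0,0],"delta_pos":[0.2,1,-42],"fingers":30}], grip_force=20)

```text
t: 21.58
ee_pos: [0.5535, 0.1321, 0.0923]
tcp_rot: [180.0, 0.0, 104.6]
ft_force: [-1.8, -3.0, 6.3]
grip_width: 0.0352
grasp_force: 21.1
```

Emit:
jog_arm(series=[{"turn":[0,0,-0.17],"delta_pos":[0,0,0.5],"fingers":30},{"turn":[0,0,-0.34],"delta_pos":[0,0,0.5],"fingers":30},{"turn":[0,0,-0.51],"delta_pos":[0,0,0.5],"fingers":30},{"turn":[0,0,-0.68],"delta_pos":[0,0,0.5],"fingers":30},{"turn":[0,0,-0.8],"delta_pos":[0,0,0.5],"fingers":30},{"turn":[0,0,-0.8],"delta_pos":[0,0,0.5],"fingers":30}])

```text
t: 22.32
ee_pos: [0.5536, 0.1321, 0.0924]
tcp_rot: [179.9, 0.0, 58.8]
ft_force: [-1.2, -4.0, 3.2]
grip_width: 0.0352
grasp_force: 21.0
```

Emit:
jog_arm(series=[{"turn":[0,0,0],"delta_pos":[0,0,0],"fingers":55},{"turn":[0,0,0],"delta_pos":[0,0,30],"fingers":55},{"turn":[0,0,0.16],"delta_pos":[0,0,53],"fingers":55},{"turn":[0,0,0.33],"delta_pos":[8,-31,53],"fingers":50},{"turn":[0,0,0.5],"delta_pos":[16,-63,53],"fingers":40},{"turn":[0,0,0.67],"delta_pos":[24,-95,53],"fingers":40},{"turn":[0,0,0.8],"delta_pos":[24,-96,53],"fingers":40},{"turn":[0,0,0.8],"delta_pos":[24,-96,45],"fingers":40},{"turn":[0,0,0.8],"delta_pos":[24,-96,45],"fingers":40}])

```text
t: 23.45
ee_pos: [0.5769, 0.0372, 0.1361]
tcp_rot: [-180.0, -0.0, 104.6]
ft_force: [-0.7, 0.5, 0.2]
grip_width: 0.0403
grasp_force: 0.0
```

Emit:
jog_arm(series=[{"turn":[0,0,0],"delta_pos":[0.3,-1,-50],"fingers":40},{"turn":[0,0,0],"delta_pos":[0.3,-1,-77],"fingers":40},{"turn":[0,0,0],"delta_pos":[0.3,-1,-77],"fingers":20},{"turn":[0,0,0],"delta_pos":[0.3,-1,-77],"fingers":5},{"turn":[0,0,0],"delta_pos":[0.3,-1,-77],"fingers":5},{"turn":[0,0,0],"delta_pos":[0.3,-1,-77],"fingers":5},{"turn":[0,0,0],"delta_pos":[0.3,-1,-76.3],"fingers":5},{"turn":[0,0,0],"delta_pos":[0.3,-1,-76.3],"fingers":5}], grip_force=30)

```text
t: 24.45
ee_pos: [0.5777, 0.0356, 0.0607]
tcp_rot: [180.0, -0.0, 104.6]
ft_force: [-0.9, 3.0, -5.1]
grip_width: 0.0134
grasp_force: 33.7
```

Emit:
jog_arm(series=[{"turn":[0,0,0],"delta_pos":[0.4,-1.5,0],"fingers":5},{"turn":[0,0,0],"delta_pos":[0.8,-3,0],"fingers":5}])

```text
t: 24.7
ee_pos: [0.5786, 0.0326, 0.0605]
tcp_rot: [180.0, -0.0, 104.6]
ft_force: [-0.9, 2.9, -4.3]
grip_width: 0.0137
grasp_force: 33.8
```

Emit:
jog_arm(series=[{"turn":[0,0,0],"delta_pos":[0.4,-1.5,0],"fingers":5}])

```text
t: 24.82
ee_pos: [0.5789, 0.031, 0.0605]
tcp_rot: [180.0, -0.0, 104.6]
ft_force: [-0.9, 3.6, -4.5]
grip_width: 0.0132
grasp_force: 33.8
```

Emit:
jog_arm(series=[{"turn":[0,0,0],"delta_pos":[0.4,-1.5,0],"fingers":5}])

```text
t: 24.95
ee_pos: [0.5793, 0.0295, 0.0605]
tcp_rot: [180.0, 0.0, 104.6]
ft_force: [-0.7, 3.8, -3.8]
grip_width: 0.013
grasp_force: 33.8
```

Emit:
jog_arm(series=[{"turn":[0,0,0],"delta_pos":[0,0,-0.7],"fingers":5},{"turn":[0,0,0],"delta_pos":[0.4,-1.5,-0.7],"fingers":5}])

```text
t: 25.2
ee_pos: [0.5797, 0.0283, 0.0599]
tcp_rot: [180.0, -0.0, 104.7]
ft_force: [-1.1, 3.9, -1.1]
grip_width: 0.0131
grasp_force: 34.2
```

Emit:
jog_arm(series=[{"turn":[0,0,0],"delta_pos":[0.4,-1.5,-0.2],"fingers":5}])

```text
t: 25.32
ee_pos: [0.5801, 0.0269, 0.0597]
tcp_rot: [180.0, -0.0, 104.7]
ft_force: [-1.5, 5.5, 2.2]
grip_width: 0.0134
grasp_force: 34.6
```

Emit:
jog_arm(series=[{"turn":[0,0,0],"delta_pos":[0.2,-0.8,0],"fingers":5}])

```text
t: 25.45
ee_pos: [0.5803, 0.0261, 0.0597]
tcp_rot: [180.0, -0.0, 104.7]
ft_force: [-0.1, 4.3, -0.1]
grip_width: 0.0137
grasp_force: 34.5
```

Emit:
jog_arm(series=[{"turn":[0,0,0],"delta_pos":[-0.8,3,0],"fingers":5},{"turn":[0,0,0],"delta_pos":[-1.6,6,0],"fingers":5},{"turn":[0,0,0],"delta_pos":[-2.4,9,0],"fingers":5},{"turn":[0,0,0],"delta_pos":[-2.8,11.5,0],"fingers":5},{"turn":[0,0,0],"delta_pos":[-3,12,0],"fingers":5},{"turn":[0,0,0],"delta_pos":[-3,12,0],"fingers":5}])

```text
t: 26.2
ee_pos: [0.5779, 0.0354, 0.0599]
tcp_rot: [180.0, 0.2, 104.5]
ft_force: [1.7, -4.3, 1.5]
grip_width: 0.0135
grasp_force: 34.7
```

Emit:
jog_arm(series=[{"turn":[0,0,0],"delta_pos":[0,-1,0],"fingers":40},{"turn":[0,0,0],"delta_pos":[0,-1,0],"fingers":50},{"turn":[0,0,0],"delta_pos":[0,-1,40],"fingers":55},{"turn":[0,0,0],"delta_pos":[0,-1,80],"fingers":55},{"turn":[0,0,0],"delta_pos":[-12,48,82],"fingers":55},{"turn":[0,0,0],"delta_pos":[-24,93.5,82],"fingers":55},{"turn":[0,0,0],"delta_pos":[-24,93.5,73],"fingers":55},{"turn":[0,0,0],"delta_pos":[-24,93.5,73],"fingers":55},{"turn":[0,0,0],"delta_pos":[-24,93.5,73],"fingers":55}])

```text
t: 27.32
ee_pos: [0.5534, 0.1299, 0.1324]
tcp_rot: [-180.0, 0.0, 104.5]
ft_force: [-0.1, -0.6, -0.2]
grip_width: 0.055
grasp_force: 0.0
```

Emit:
jog_arm(series=[{"turn":[0,0,0],"delta_pos":[0.2,1.3,-41],"fingers":55},{"turn":[0,0,0],"delta_pos":[0.2,1.3,-41],"fingers":55},{"turn":[0,0,0],"delta_pos":[0.2,1.3,-41],"fingers":38},{"turn":[0,0,0],"delta_pos":[0.2,1.3,-41],"fingers":30},{"turn":[0,0,0],"delta_pos":[0.2,1.3,-41],"fingers":30}], grip_force=20)

```text
t: 27.95
ee_pos: [0.5535, 0.132, 0.0926]
tcp_rot: [180.0, 0.0, 104.6]
ft_force: [-3.3, -2.5, 6.2]
grip_width: 0.0352
grasp_force: 21.1
```

Emit:
jog_arm(series=[{"turn":[0,0,-0.09],"delta_pos":[0,0,0.5],"fingers":30},{"turn":[0,0,-0.18],"delta_pos":[0,0,0.5],"fingers":30},{"turn":[0,0,-0.18],"delta_pos":[0,0,0.5],"fingers":30},{"turn":[0,0,-0.18],"delta_pos":[0,0,0.5],"fingers":30}])

```text
t: 28.45
ee_pos: [0.5535, 0.1321, 0.0926]
tcp_rot: [180.0, 0.0, 94.4]
ft_force: [-3.6, -3.3, 4.9]
grip_width: 0.0351
grasp_force: 21.0
```

Emit:
jog_arm(series=[{"turn":[0,0,0],"delta_pos":[0,0,0],"fingers":55},{"turn":[0,0,0],"delta_pos":[0,0,30],"fingers":55},{"turn":[0,0,0],"delta_pos":[0,0,53],"fingers":55},{"turn":[0,0,0.09],"delta_pos":[8,-31,53],"fingers":50},{"turn":[0,0,0.18],"delta_pos":[16,-63,53],"fingers":40},{"turn":[0,0,0.18],"delta_pos":[24,-96,53],"fingers":40},{"turn":[0,0,0.18],"delta_pos":[24,-96,45],"fingers":40},{"turn":[0,0,0.18],"delta_pos":[24,-96,45],"fingers":40},{"turn":[0,0,0.18],"delta_pos":[24,-96,45],"fingers":40}])

```text
t: 29.58
ee_pos: [0.5774, 0.038, 0.1371]
tcp_rot: [180.0, -0.0, 104.8]
ft_force: [0.9, -0.6, -0.3]
grip_width: 0.0399
grasp_force: 0.0
```

Emit:
jog_arm(series=[{"turn":[0,0,0],"delta_pos":[0.3,-2.2,-50],"fingers":40},{"turn":[0,0,0],"delta_pos":[0.3,-2.2,-78],"fingers":40},{"turn":[0,0,0],"delta_pos":[0.3,-2.2,-78],"fingers":20},{"turn":[0,0,0],"delta_pos":[0.3,-2.2,-78],"fingers":5},{"turn":[0,0,0],"delta_pos":[0.3,-2.2,-78],"fingers":5},{"turn":[0,0,0],"delta_pos":[0.3,-2.2,-78],"fingers":5},{"turn":[0,0,0],"delta_pos":[0.3,-2.2,-77.6],"fingers":5},{"turn":[0,0,0],"delta_pos":[0.3,-2.2,-77.6],"fingers":5}], grip_force=35)

```text
t: 30.58
ee_pos: [0.5779, 0.0345, 0.0597]
tcp_rot: [180.0, -0.0, 104.6]
ft_force: [-1.0, 4.6, -5.2]
grip_width: 0.0136
grasp_force: 37.8
```

Emit:
jog_arm(series=[{"turn":[0,0,0],"delta_pos":[0.4,-1.5,0],"fingers":5},{"turn":[0,0,0],"delta_pos":[0.8,-3,0],"fingers":5},{"turn":[0,0,0],"delta_pos":[1.2,-4.6,0],"fingers":5}])

```text
t: 30.95
ee_pos: [0.5789, 0.0297, 0.0595]
tcp_rot: [-180.0, -0.0, 104.6]
ft_force: [-1.2, 4.1, -3.8]
grip_width: 0.0133
grasp_force: 37.9
```

Emit:
jog_arm(series=[{"turn":[0,0,0],"delta_pos":[0.4,-1.5,0],"fingers":5}])

```text
t: 31.08
ee_pos: [0.5793, 0.0281, 0.0595]
tcp_rot: [-180.0, 0.0, 104.6]
ft_force: [-0.9, 4.2, -3.7]
grip_width: 0.0134
grasp_force: 38.0
```

Emit:
jog_arm(series=[{"turn":[0,0,0],"delta_pos":[0.4,-1.5,0],"fingers":5}])

```text
t: 31.2
ee_pos: [0.5797, 0.0267, 0.0595]
tcp_rot: [-180.0, 0.0, 104.6]
ft_force: [-0.7, 4.0, -3.5]
grip_width: 0.0135
grasp_force: 38.0
```

Emit:
jog_arm(series=[{"turn":[0,0,0],"delta_pos":[0.4,-1.5,-0.8],"fingers":5},{"turn":[0,0,0],"delta_pos":[0.8,-3,-0.8],"fingers":5}])

```text
t: 31.45
ee_pos: [0.5805, 0.0247, 0.0591]
tcp_rot: [180.0, -0.0, 104.7]
ft_force: [-2.1, 7.7, 1.9]
grip_width: 0.0133
grasp_force: 38.8
```

Emit:
jog_arm(series=[{"turn":[0,0,0],"delta_pos":[0.4,-1.5,0],"fingers":5}])

```text
t: 31.58
ee_pos: [0.5811, 0.0232, 0.0592]
tcp_rot: [179.9, -0.0, 104.7]
ft_force: [-1.9, 7.1, 1.5]
grip_width: 0.0136
grasp_force: 38.8
```

Emit:
jog_arm(series=[{"turn":[0,0,0],"delta_pos":[0.4,-1.5,0],"fingers":5}])

```text
t: 31.7
ee_pos: [0.5815, 0.0217, 0.0592]
tcp_rot: [179.9, -0.0, 104.7]
ft_force: [-2.3, 7.1, 0.5]
grip_width: 0.0134
grasp_force: 38.8
```

Emit:
jog_arm(series=[{"turn":[0,0,0],"delta_pos":[0.4,-1.5,0.1],"fingers":5}])

```text
t: 31.82
ee_pos: [0.5819, 0.02, 0.0592]
tcp_rot: [179.9, -0.0, 104.7]
ft_force: [-1.5, 6.0, -0.9]
grip_width: 0.0133
grasp_force: 38.5
```

Emit:
jog_arm(series=[{"turn":[0,0,0],"delta_pos":[0.5,-2,0],"fingers":5},{"turn":[0,0,0],"delta_pos":[1,-4,0],"fingers":5},{"turn":[0,0,0],"delta_pos":[1.1,-4.5,0],"fingers":5},{"turn":[0,0,0],"delta_pos":[1.1,-4.5,0],"fingers":5},{"turn":[0,0,0],"delta_pos":[1.1,-4.5,0],"fingers":5}])

```text
t: 32.45
ee_pos: [0.5832, 0.0152, 0.0591]
tcp_rot: [179.9, -0.0, 104.7]
ft_force: [-0.8, 5.8, 0.4]
grip_width: 0.013
grasp_force: 38.6
```

Emit:
jog_arm(series=[{"turn":[0,0,0],"delta_pos":[-0.8,3,0],"fingers":5},{"turn":[0,0,0],"delta_pos":[-1.6,6,0],"fingers":5},{"turn":[0,0,0],"delta_pos":[-2.4,9,0],"fingers":5},{"turn":[0,0,0],"delta_pos":[-3.2,12,0],"fingers":5},{"turn":[0,0,0],"delta_pos":[-4,15,0],"fingers":5},{"turn":[0,0,0],"delta_pos":[-4.6,18,0],"fingers":5},{"turn":[0,0,0],"delta_pos":[-5.2,20.5,0],"fingers":5},{"turn":[0,0,0],"delta_pos":[-5.2,20.5,0],"fingers":5}])

```text
t: 33.45
ee_pos: [0.5784, 0.0328, 0.0592]
tcp_rot: [180.0, 0.2, 104.5]
ft_force: [1.6, -4.8, 1.6]
grip_width: 0.0133
grasp_force: 38.7
```

Emit:
jog_arm(series=[{"turn":[0,0,0],"delta_pos":[-0.3,1.2,0],"fingers":5},{"turn":[0,0,0],"delta_pos":[-0.6,2.4,0],"fingers":5},{"turn":[0,0,0],"delta_pos":[-0.7,3,0],"fingers":5},{"turn":[0,0,0],"delta_pos":[-0.7,3,0],"fingers":5}])

```text
t: 33.95
ee_pos: [0.5778, 0.0354, 0.0592]
tcp_rot: [180.0, 0.2, 104.5]
ft_force: [2.0, -6.0, 2.1]
grip_width: 0.0134
grasp_force: 38.8
```

Emit:
jog_arm(series=[{"turn":[0,0,0],"delta_pos":[-0.2,1,0],"fingers":5},{"turn":[0,0,0],"delta_pos":[-0.2,1,0],"fingers":5}])

```text
t: 34.2
ee_pos: [0.5775, 0.0364, 0.0592]
tcp_rot: [180.0, 0.2, 104.5]
ft_force: [1.5, -6.1, 2.4]
grip_width: 0.0135
grasp_force: 38.8
```

Emit:
jog_arm(series=[{"turn":[0,0,0],"delta_pos":[-0.3,1.2,0],"fingers":5},{"turn":[0,0,0],"delta_pos":[-0.3,1.2,0],"fingers":5}])

```text
t: 34.45
ee_pos: [0.5774, 0.0368, 0.0593]
tcp_rot: [180.0, 0.2, 104.4]
ft_force: [1.6, -8.5, 2.1]
grip_width: 0.0135
grasp_force: 38.9
```

Emit:
jog_arm(series=[{"turn":[0,0,0],"delta_pos":[-0.2,1,0],"fingers":5},{"turn":[0,0,0],"delta_pos":[-0.2,1,0],"fingers":5}])

```text
t: 34.7
ee_pos: [0.5774, 0.0368, 0.0594]
tcp_rot: [180.0, 0.3, 104.4]
ft_force: [2.8, -12.2, 3.6]
grip_width: 0.0133
grasp_force: 39.0
```

Emit:
jog_arm(series=[{"turn":[0,0,0],"delta_pos":[0.3,-1.3,0],"fingers":5},{"turn":[0,0,0],"delta_pos":[0.3,-1.3,0],"fingers":40},{"turn":[0,0,0],"delta_pos":[0.3,-1.3,0],"fingers":50},{"turn":[0,0,0],"delta_pos":[0.3,-1.3,40],"fingers":50},{"turn":[0,0,0],"delta_pos":[0.3,-1.3,90],"fingers":50},{"turn":[0,0,0],"delta_pos":[0.3,-50,140],"fingers":50},{"turn":[0,0,0],"delta_pos":[0.3,-110,150],"fingers":50},{"turn":[0,0,0],"delta_pos":[0.3,-170,150],"fingers":50},{"turn":[0,0,0],"delta_pos":[0.3,-200,150],"fingers":50},{"turn":[0,0,0],"delta_pos":[0.3,-200,150],"fingers":50}])

```text
t: 35.95
ee_pos: [0.5759, -0.1618, 0.2086]
tcp_rot: [-180.0, 0.1, 104.4]
ft_force: [-0.1, 0.7, -0.2]
grip_width: 0.05
grasp_force: 0.0
```

```bash
python3 - <<'E'
from h import *
from bench import cams
I=[]
for n in("top","scene"):
    c=cams.camera(n); S=toS(world(c)); x,y,z=S[...,0],S[...,1],S[...,2]
    m=(c["range_z"]>0)&(z>78)&(z<95)&(x>-125)&(x<-60)&(abs(y)<20)
    if m.sum(): print(n,m.sum(),S[m].mean(0),rect(S[m]/1000))
    I.append(cv2.resize(c["color"][110:250,90:330] if n=="top" else c["color"][150:310,180:420],(800,290)))
cv2.imwrite("pics/st2.png",np.vstack(I))
E
```

```text
top 138 [-95.63192735   1.91088135  88.44634726] [-95.3   1.3  29.9  14.4   0.3]
scene 170 [-95.95835425  -1.80961258  86.03329282] [-95.9   0.1  15.9  29.6  89.6]
```

View pics/st2.png

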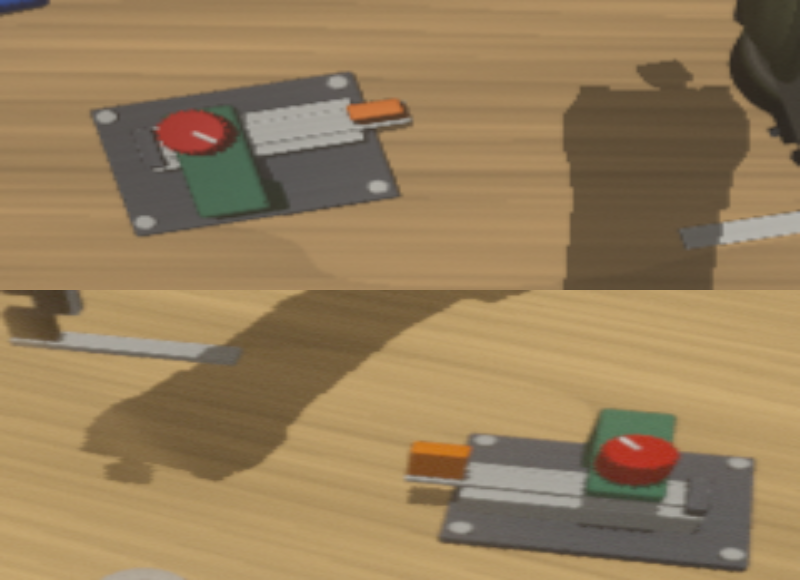

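The blade is home: the tab is at stand x of about -96 mm and y of about 0, seen at (378,110) in the top crop. The arm is clear of everything, so I'll hand it in.

```bash
python3 -c "
from bench import ticket
print(ticket.close_job())"
```

```text
the job is handed in; nothing more can be done
None
```

The job is handed in, verdict not shown: the orange-tab blade is nipped home against the stop (tab seen at stand x ≈ -96 mm), it drew back about 20 mm at roughly 6–7 N and was pushed home again, and the arm is clear.

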